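Lock suspect cells in the quarantine box

ROBOT

A 7-joint arm with a two-finger parallel gripper is mounted at the origin on a cart in front of the work surface, level with it; the furniture and walls round the work are solid. World frame = base frame: x ahead of the robot, y to its left, z up, the work surface at z = 0. Lengths are in m, angles in rad, forces in N, time in s.
With the tool pointing down it reaches from about 0.4 to 0.85 m from the base axis. Payload 10.4 kg.
Tool frame: the origin (TCP) lies at the centre of the arm's flange, where the gripper is bolted on; the fingertips stand 182 mm ahead of it and the grasp point (between the pads) lies 164 mm ahead of it; z points along the fingers, y is the line along which they close (so a half turn about z gives the same grasp; the last joint's range is limited). The gripper opens to 87 mm and grips with 3 to 60 N. Pads are 19 mm wide; open, the fingers measure 117 mm over their backs; the gripper's body (75 mm by 190 mm) begins 51 mm behind the grasp point.
Start: joints at [1.099, 0.332, -0.065, 1.46, 0.022, 1.35, -0.088], TCP at [0.271, -0.563, 0.405] pointing down, gripper open.
Joint ranges: [-2.6, 2.6], [-0.5, 2.12], [-1.47, 1.34], [0.16, 2.42], [-1.27, 4.41], [0.06, 2.06], [-2.6, 2.6]. Speed limits (rad/s): [2.22, 2.22, 2.79, 2.79, 3.14, 3.14, 3.14].

INTERFACE

Orientations are given as a unit quaternion [x, y, z, w].
In Python, from bench import r, eyes, job gives the robot as it stands. The module is installed in compiled form; this text tells all that it offers.
- The arm moves only by the shell command python3 -m inch 'ROWS' [OPENING] [FORCE]. ROWS is JSON, a list of rows, each a list of 6 numbers: the shift along the tool's x, y, z normalised to -1 to 1, where 1 is 4 cm, then the turn, a rotation vector about the tool's x, y, z normalised to -1 to 1, where 1 is 0.12 rad. In form: [[x, y, z, wx, wy, wz], ...]. A call has exactly 5 rows; each row shifts and turns the commanded pose from where the row before left it, along the tool's axes as they then stand; what a row does not reach is not made up. A row lasts 1/12 s, in which the tool goes at most 41.7 mm and 7.16 degrees, less where a joint would pass 70% of its speed; a pose out of reach is approached as far as the arm can. A call with a number of a shift or a turn outside -1 to 1 is refused whole. A call with a gripper value outside its range is refused whole. OPENING is the gripper command: -1 is shut, 1 is fully open, values between are in proportion, set as the call begins (- or left out, the last holds). The fingers move at their own pace and stop on an object; FORCE is the grip in N (left out, the last holds). Time passes only in rows, so rows that do not move let the fingers close, or fill a call up. It gives the time, the measured TCP pose, the force, the opening and the grip force at its end, in the units of the state.
- r.read_state(): the state, without advancing time (a new reading comes with each control period).
- eyes.camera(name): name is "side" or "top"; returns a dict with "pixels" (420x560x3 uint8, red, green, blue), "fx", "fy", "cx", "cy" (pixels), "extrinsics" (4x4, takes a point from camera to world coordinates). Camera axes: x right, y down, z forward; pixel columns grow to the right and rows downward; lengths in m; the calibration is good to about 2 mm. A picture is of the moment at which its call begins. There is no depth.
- job.close_job(): hands the job in; it is judged then, once.
The state is a dict: "time": time; "joint_positions": joint angles; "joint_vel": joint speeds; "joint_torque": joint torques, N m; "ee_pos": TCP position; "eef_rot": TCP orientation; "ft_force": force on the tool from outside, world axes, zero at the start; "torque": the same for the moment, N m; "width": finger opening in m; "grip_force": force on a finger pad.
Only numpy, scipy, OpenCV 4.12 (cv2) and the standard library are available. Lean on these libraries where they do the work, as an engineer would, in place of code of your own. Each camera call takes 0.05 s, during which the arm holds its last target. There are 200 camera calls.

TASK

The loose blue cells standing beside the yellow quarantine box are suspect: put every one of them inside the box and lock them in. First take the thing that has been left on the lid off it and set it down on the worktop, clear of the box and safely back from the edge; then reach under the lid's front edge, push the sprung red catch sideways while you lift the lid, open it well up, put the cells in, and close the lid again until the catch snaps home. Leave the multimeter, the roll of tape and the beaker beside the box where they are.

Things in the scene. Friction and masses are not known exactly. Their poses are not given: they have to be found in the camera images.
- quarantine_box: Yellow steel box, fixed to the worktop. Origin: centre of its underside; +x to its back (hinge side), -x its front, facing the robot; z up. Tub 120 (x) x 168 (y) mm outside, walls 4 mm, rim 88 mm and inner floor 6 mm above the worktop, one open space inside. Closed lid: top 96 mm above the worktop.
- keeper (a point): Middle of the steel keeper bar on the box's front wall: x -76 to -60, y -60 to -17, z 63.5 to 69.5 mm from the box's origin. The catch hooks under its +y end.
- lid (a joint): Lid hinge: 0 closed, grows as the front edge swings up and back, stop at 1.9 rad. The lid is a 6 mm plate 176 mm wide, 0.3 kg, held shut by the catch (0.01 rad of play). The hinge is stiff (0.42 N m of friction): the lid stays where it is left and must be pushed all the way down; 5 N up or down at the front edge moves it.
- lid_lip (a point): Middle of the underside of the lid's rolled front edge (10 mm thick; its front is 5 mm further out). Closed it is 104 mm in front of the box's origin, 44 mm in front of the front wall and 88 mm above the worktop, with the gap below open down to the worktop.
- lid_hinge (a point): Middle of the lid's hinge line, which runs along the box's y at x +64, z 92 mm, 168 mm behind the front edge.
- catch (a joint): Sprung safety catch, slides along the box's +y under the lid's overhang and moves up with the lid. 0 home, 0.014 fully aside; beyond 0.009 the lid is free. The spring pushes back with 2 N at 0, 4.8 N at 0.014, and brings it home when let go. Its nose is sloped below: pressing the lid down (about 10 N at the front edge) makes it ride over the keeper and snap in.
- catch_tab (a point): Middle of the face of the catch's red tab that is pushed towards the box's +y. The tab is an upright plate 22 (x) x 4 (y) x 42 (z) mm hanging under the lid's overhang; closed it spans x -102 to -80, z 46 to 88 mm and this face is at y -12 mm from the box's origin. The space on the -y side of the tab, in front of the keeper, is free.
- press_cylinder (a point): Middle, 140 mm above the worktop, of the fixed grey pneumatic press cylinder to the left of the box, part of the room: it fills 125 mm either way of this point in x and 60 mm in y, from the worktop up. The worktop's near edge runs along y, 135 mm nearer the robot than this point.
- carton: Kraft cardboard carton, 44 (x) x 60 (y) x 55 mm (z), 90 g, origin at the centre of its underside. Either this or the other of carton and V block starts on the lid; the other is absent.
- v_block: Aluminium V block, 45 (x) x 50 (y) x 32 mm (z), 150 g, V groove along x in its top, flat sides across y; origin at the centre of its underside. Either this or the other of carton and V block starts on the lid; the other is absent.
- cell_a: Blue round battery cell, 18 mm in diameter and 66 mm tall, 45 g, standing on end on the worktop at the start (it rolls if it falls over). Origin: centre of its lower end; z runs up along the cell. Up to four of them; this one may be absent. All are suspect.
- cell_b: Blue round battery cell, 18 mm in diameter and 66 mm tall, 45 g, standing on end on the worktop at the start (it rolls if it falls over). Origin: centre of its lower end; z runs up along the cell. Up to four of them; this one may be absent. All are suspect.
- cell_c: Blue round battery cell, 18 mm in diameter and 66 mm tall, 45 g, standing on end on the worktop at the start (it rolls if it falls over). Origin: centre of its lower end; z runs up along the cell. Up to four of them; this one may be absent. All are suspect.
- cell_d: Blue round battery cell, 18 mm in diameter and 66 mm tall, 45 g, standing on end on the worktop at the start (it rolls if it falls over). Origin: centre of its lower end; z runs up along the cell. Up to four of them; this one may be absent. All are suspect.
- multimeter: Yellow multimeter, 142 x 75 x 45 mm, lying on the worktop; leave alone. Origin: centre of its underside, long along its x.
- tape_roll: Roll of amber tape, 99 mm in diameter, 19 mm high, lying flat; leave alone. Origin: centre of its underside.
- beaker: White plastic beaker, 69 mm in diameter, 72 mm high; leave alone. Origin: centre of its underside.
Mind the look-alikes: they are no part of the job. What is shaped like the cell_a but green or orange is not meant.

How it is judged:
By the outcome, as a careful person would: the job done as asked, in the order asked, and still so for the second after the job is handed in, with the robot touching nothing.
Of carton, v_block only 1 to 1 are there at a start; the rules pass over those that are not, and their reading is None.
Of cell_a, cell_b, cell_c, cell_d only 2 to 4 are there at a start; the rules pass over those that are not, and their reading is None.
At some moment in a run one of v_block may be knocked a few centimetres aside while the robot is not near it.
Once in a run the grip may slacken for a moment while it holds something.
It also fails if it takes over 210 s, if anything falls off the work surface, if the arm or the gripper's body presses on something with over 40 N, if the wrist force passes 120 N, or if a joint passes its speed limit or range.

## Working session

There is one attempt and no reset: what is moved stays moved. The work goes in short steps, Python scripts to look and compute and a shell command to move; the robot and the scene stay as the last step left them, time stands still between calls to the robot, and variables do not carry over. Pictures are saved under pics/ and viewed, at most 14 in all, crops included, and the job is handed in when it is done.

```bash
mkdir -p pics; cat > h.py <<'E'
import numpy as np, cv2
from bench import r, eyes, job
def shot(n,f=None):
    c=eyes.camera(n); 
    if f: cv2.imwrite('pics/'+f,c['pixels'][:,:,::-1])
    return c
def ray(c,u,v):
    E=np.array(c['extrinsics']); d=E[:3,:3]@np.array([(u-c['cx'])/c['fx'],(v-c['cy'])/c['fy'],1]); return E[:3,3],d
def onz(c,u,v,z):
    o,d=ray(c,u,v); return o+d*(z-o[2])/d[2]
def proj(c,p):
    E=np.array(c['extrinsics']); q=E[:3,:3].T@(np.array(p)-E[:3,3]); return q[0]/q[2]*c['fx']+c['cx'],q[1]/q[2]*c['fy']+c['cy']
E
python3 - <<'E'
from h import *
for n in('top','side'):
    c=shot(n,n+'0.png'); print(n,c['fx'],np.round(c['extrinsics'],3).tolist())
print(r.read_state())
E
```

```text
top 434.36736084288793 [[0.003, -0.982, 0.19, 0.34], [-1.0, -0.008, -0.024, -0.277], [0.026, -0.19, -0.981, 1.191], [0.0, 0.0, 0.0, 1.0]]
side 522.8185082919873 [[0.997, -0.026, 0.076, 0.484], [-0.079, -0.473, 0.878, -1.39], [0.013, -0.881, -0.473, 0.715], [0.0, 0.0, 0.0, 1.0]]
{'time': 0.1, 'joint_positions': array([ 1.09939769,  0.33281407, -0.06469014,  1.46085193,  0.02160712,
        1.349902  , -0.08851555]), 'joint_vel': array([ 0.00127118, -0.00129631,  0.00025305, -0.00266029,  0.00037485,
        0.00257039,  0.00053512]), 'joint_torque': array([ 1.41154906e-03, -6.24547791e+01,  2.44762836e-02, -3.90714240e+01,
       -6.16432261e-02,  3.66021926e-02,  1.17976460e-04]), 'ee_pos': array([ 0.27112864, -0.56300384,  0.40403253]), 'eef_rot': array([ 9.74928216e-01,  2.22518685e-01, -1.75249142e-04, -6.15409739e-04]), 'ft_force': array([-0.56447908,  0.12341616,  0.05127101]), 'torque': array([ 0.02651668,  0.05233637, -0.05134293]), 'grip_force': 0.0, 'width': 0.08735217010676423}
```

View pics/top0.png

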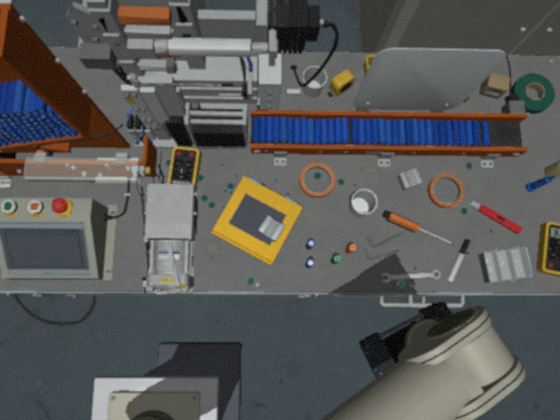

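View pics/side0.png

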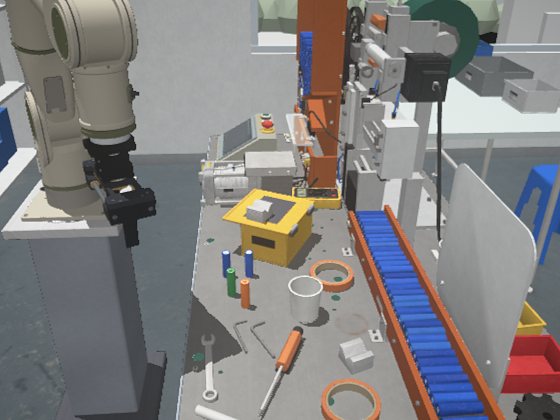

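The top view shows the box at about (257,220), with the V block on its lid at (270,228). Two blue cells stand beside it at (311,243) and (310,263). The look-alikes are a green cell (336,258), an orange cell (351,248), a second V block on the worktop (410,178), a blue object lying at (540,183), and the blue cells on the conveyor. In the side view the blue cells are at (226,263) and (249,263).

```bash
python3 - <<'E'
from h import *
t=shot('top');s=shot('side')
T=t['pixels'];S=s['pixels']
def comps(c,lo,hi,roi,mn):
    hsv=cv2.cvtColor(c['pixels'],cv2.COLOR_RGB2HSV); m=cv2.inRange(hsv,lo,hi); k=np.zeros_like(m); x0,y0,x1,y1=roi; k[y0:y1,x0:x1]=m[y0:y1,x0:x1]
    n,l,st,ce=cv2.connectedComponentsWithStats(k); return k,[(st[i].tolist(),ce[i].round(1).tolist()) for i in range(1,n) if st[i][4]>=mn],l
k,cs,_=comps(t,(18,120,90),(35,255,255),(205,170,310,270),50); print(cs)
pts=cv2.findNonZero(k); rc=cv2.minAreaRect(pts); b=cv2.boxPoints(rc)
ap=cv2.approxPolyDP(cv2.convexHull(pts),5,True)[:,0]; print('hull',ap.tolist())
for p in ap: print(p,onz(t,*p,.096).round(4))
w=np.array([onz(t,*p,.096)[:2] for p in cv2.convexHull(pts)[:,0].astype(float)],np.float32); print('rect',cv2.minAreaRect(w*1000))
for n,c,roi in(('top',t,(295,230,330,275)),('side',s,(215,240,262,285))):
    k,cs,_=comps(c,(100,90,40),(130,255,255),roi,8); print(n,cs)
    for a,ce in cs:
        print(onz(c,*ce,.066).round(4), onz(c,a[0]+a[2]/2,a[1]+a[3],0).round(4), onz(c,a[0]+a[2]/2,a[1]+a[2]*.3,.066).round(4))
a=cv2.resize(T[165:280,205:365],None,fx=3.4,fy=3.4,interpolation=cv2.INTER_CUBIC)
b=cv2.resize(S[180:310,195:325],None,fx=3,fy=3,interpolation=cv2.INTER_CUBIC)
im=np.zeros((391+395,560,3),np.uint8)
cv2.imwrite('pics/c1.png',a[:,:,::-1]);cv2.imwrite('pics/c2.png',b[:,:,::-1])
E
```

```text
[([212, 176, 91, 89, 2847], [255.8, 220.5])]
hull [[302, 207], [270, 264], [212, 233], [244, 176]]
[302 207] [ 0.5828 -0.3748  0.096 ]
[270 264] [ 0.4352 -0.2928  0.096 ]
[212 233] [ 0.5131 -0.1449  0.096 ]
[244 176] [ 0.6645 -0.2237  0.096 ]
rect ((549.8954467773438, -258.814697265625), (176.4980010986328, 173.80235290527344), 61.74155044555664)
top [([306, 240, 7, 9, 26], [308.2, 245.3]), ([306, 259, 5, 9, 17], [307.4, 263.8])]
[ 0.4872 -0.3928  0.066 ] [ 0.4855 -0.4031  0.    ] [ 0.4956 -0.3963  0.066 ]
[ 0.4389 -0.3902  0.066 ] [ 0.4332 -0.3997  0.    ] [ 0.4474 -0.3932  0.066 ]
side [([222, 251, 8, 27, 136], [225.6, 262.8]), ([245, 251, 8, 27, 173], [248.7, 264.2])]
[ 0.4427 -0.4421  0.066 ] [ 0.4405 -0.4071  0.    ] [ 0.443  -0.4052  0.066 ]
[ 0.4927 -0.4505  0.066 ] [ 0.493  -0.4104  0.    ] [ 0.4943 -0.4083  0.066 ]
```

View pics/c1.png

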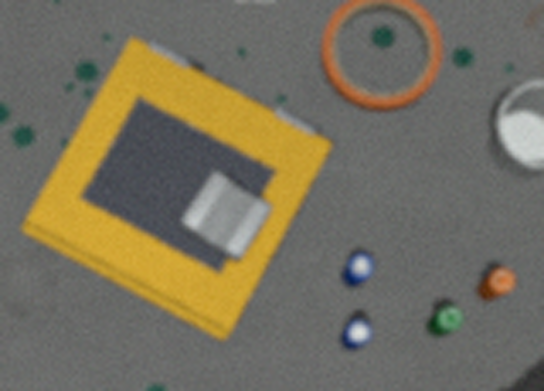

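View pics/c2.png

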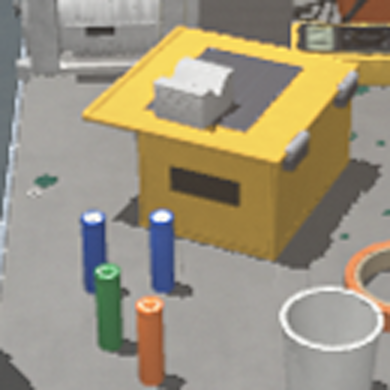

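The crops confirm two standing blue cells, with tops near (310,243) and (310,262), and the V block on the lid at (272,228). The green and orange cells are decoys, and no third blue cell is visible. Next I'll check the box pose against the side view and write the pose-to-rows helper.

```bash
cat >> h.py <<'E'
from scipy.spatial.transform import Rotation as R
BO=np.array([.5693,-.2691,0]); BY=np.radians(-28.)
def bx(p): return BO+R.from_euler('z',BY).apply(p)
def tob(p): return R.from_euler('z',-BY).apply(np.array(p)-BO)
def ori(yaw,pitch): # tool x heading yaw(deg), pitch tilts z toward x
    return R.from_euler('z',yaw,degrees=True)*R.from_euler('x',180,degrees=True)*R.from_euler('y',pitch,degrees=True)
def go(p,yaw=-28,pitch=0,off=.164):
    """rows needed to put the point `off` ahead of the flange at p"""
    s=r.read_state(); q=R.from_quat(s['eef_rot']); o=ori(yaw,pitch)
    tcp=np.array(p)-o.apply([0,0,off]); d=q.inv().apply(tcp-s['ee_pos'])/.04; w=(q.inv()*o).as_rotvec()/.12
    print('shift',d.round(2),'turn',w.round(2),'tcp',tcp.round(3))
def st(off=.164):
    s=r.read_state(); q=R.from_quat(s['eef_rot']); p=s['ee_pos']+q.apply([0,0,off])
    z=q.apply([0,0,1]);x=q.apply([1,0,0])
    print('t%.1f'%s['time'],'pt',p.round(4),'box',tob(p).round(4),'z',z.round(2),'xyaw',np.degrees(np.arctan2(x[1],x[0])).round(1),'F',s['ft_force'].round(1),'w',round(s['width'],4),'g',round(s['grip_force'],1),'j',s['joint_positions'].round(2))
E
python3 - <<'E'
from h import *
t=shot('top');s=shot('side')
for b in [(-.109,-.088,.096),(-.109,.088,.096),(.066,-.088,.096),(.066,.088,.096),(-.06,-.084,0)]: print(b,np.round(proj(t,bx(b)),1),np.round(proj(s,bx(b)),1))
hs=cv2.cvtColor(s['pixels'],cv2.COLOR_RGB2HSV); m=cv2.inRange(hs,(18,120,60),(35,255,255)); m[:,:215]=0;m[:,325:]=0;m[:185]=0;m[270:]=0
n,l,sc,ce=cv2.connectedComponentsWithStats(m); i=1+np.argmax(sc[1:,4]); print(cv2.approxPolyDP(cv2.convexHull(cv2.findNonZero((l==i).astype(np.uint8))),3,True)[:,0].tolist())
# v block: bright grey within lid in top view
h=cv2.cvtColor(t['pixels'],cv2.COLOR_RGB2HSV); m=cv2.inRange(h,(0,0,125),(180,60,255)); k=np.zeros_like(m); k[212:245,255:288]=m[212:245,255:288]
n,l,sc,ce=cv2.connectedComponentsWithStats(k); i=1+np.argmax(sc[1:,4]); print(sc[i],ce[i])
w=np.array([onz(t,*p[0].astype(float),.122)[:2]*1000 for p in cv2.findNonZero((l==i).astype(np.uint8))],np.float32); print('vb',cv2.minAreaRect(w), onz(t,*ce[i],.122))
print('place',onz(t,332,222,0.),'beaker',onz(t,364,202,.03),'edge',onz(t,230,293,0))
print('cells',onz(t,310.3,243,.066),onz(t,310,262,.066))
go([.51,-.45,.30])
st()
E
```

```text
(-0.109, -0.088, 0.096) [271.1 265.4] [221.5 217.7]
(-0.109, 0.088, 0.096) [210.2 232.5] [254.1 188. ]
(0.066, -0.088, 0.096) [303.1 205.7] [289.  233.6]
(0.066, 0.088, 0.096) [243.5 174.4] [315.8 200.8]
(-0.06, -0.084, 0) [277.6 251.9] [241.5 255.1]
[[324, 198], [324, 207], [310, 234], [286, 266], [243, 255], [223, 219], [254, 189], [294, 188]]
[259 216  25  25 355] [271.0056338  227.98873239]
vb ((523.4039916992188, -294.75), (51.36531066894531, 45.46143341064453), 57.63926315307617) [ 0.52273782 -0.29449525  0.122     ]
place [ 0.56187913 -0.46716326  0.        ] beaker [ 0.61310107 -0.55222097  0.03      ] edge [ 0.36493558 -0.18672193  0.        ]
cells [ 0.49325075 -0.39840879  0.066     ] [ 0.44357682 -0.3970062   0.066     ]
shift [ 6.61  0.04 -1.49] turn [-0.    0.    7.81] tcp [ 0.51  -0.45   0.464]
t0.3 pt [ 0.2712 -0.563   0.2405] box [-0.1253 -0.3995  0.2405] z [-0.  0. -1.] xyaw 25.7 F [-0.2 -0.  -0. ] w 0.0874 g 0.0 j [ 1.1   0.33 -0.06  1.46  0.02  1.35 -0.09]
```

The box pose agrees with both views to about 2 mm, and the V block measures 51 x 45 mm, as it should. I'll move above the V block.

```bash

python3 -m inch '[[0.86,-0.33,0.1,0,0,0],[0.86,-0.33,0.1,0,0,0],[0.86,-0.33,0.1,0,0,0],[0.86,-0.33,0.1,0,0,0],[0.86,-0.33,0.1,0,0,0]]' 1
python3 -m inch '[[0.86,-0.33,0.1,0,0,0],[0.86,-0.33,0.1,0,0,0],[0.86,-0.33,0.1,0,0,0],[0.86,-0.33,0.1,0,0,0],[0.86,-0.33,0.1,0,0,0]]'
python3 -m inch '[[0,0,0,0,0,0.85],[0,0,0,0,0,0.85],[0,0,0,0,0,0.85],[0,0,0,0,0,0.85],[0,0,0,0,0,0.85]]'
python3 -m inch '[[0,0,0,0,0,0.85],[0,0,0,0,0,0.85],[0,0,0,0,0,0.85],[0,0,0,0,0,0.85],[0,0,0,0,0,0.85]]'
python3 - <<'E'
from h import *
t=shot('top'); s=shot('side','s1.png'); go([.5234,-.2948,.122],-32.4); st()
E
```

```text
time: 0.72
ee_pos: [0.3984, -0.4276, 0.3847]
eef_rot: [0.975, 0.222, 0.0, 0.0]
ft_force: [0.2, -0.3, 0.2]
width: 0.0871
grip_force: 0.0
time: 1.13
ee_pos: [0.5248, -0.2935, 0.3647]
eef_rot: [0.975, 0.222, 0.0, 0.0]
ft_force: [0.3, -1.0, -0.1]
width: 0.0867
grip_force: 0.0
time: 1.55
ee_pos: [0.5239, -0.2949, 0.3647]
eef_rot: [0.999, -0.033, -0.0, 0.0]
ft_force: [-0.1, 0.5, -0.7]
width: 0.087
grip_force: 0.0
time: 1.97
ee_pos: [0.5238, -0.2949, 0.3647]
eef_rot: [0.959, -0.284, 0.0, 0.0]
ft_force: [0.5, -0.3, -0.3]
width: 0.087
grip_force: 0.0
shift [-0.01  0.    1.97] turn [ 0.    0.   -0.06] tcp [ 0.523 -0.295  0.286]
t2.1 pt [ 0.5238 -0.2949  0.2007] box [-0.028  -0.0441  0.2007] z [-0. -0. -1.] xyaw -32.8 F [-0.5 -0.2  1.4] w 0.0875 g 0.0 j [ 0.55  0.31 -0.14  1.58  0.04  1.26 -1.74]
```

View pics/s1.png

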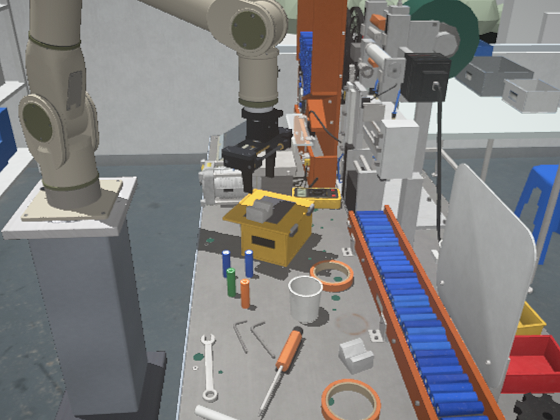

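The side view shows the open gripper above the V block, which is still at about (262,210). I'll descend and grip.

```bash

python3 -m inch '[[0,0,0.6,0,0,0],[0,0,0.5,0,0,0],[0,0,0.4,0,0,0],[0,0,0.3,0,0,0],[0,0,0.15,0,0,0]]' 1 
python3 -m inch '[[0,0,0,0,0,0],[0,0,0,0,0,0],[0,0,0,0,0,0],[0,0,0,0,0,0],[0,0,0,0,0,0]]' -1 25
python3 -m inch '[[0,0,0,0,0,0],[0,0,0,0,0,0],[0,0,0,0,0,0],[0,0,0,0,0,0],[0,0,0,0,0,0]]' 
python3 -m inch '[[0,0,-0.3,0,0,0],[0,0,-0.5,0,0,0],[0,0,-0.5,0,0,0],[0,0,-0.5,0,0,0],[0,0,-0.5,0,0,0]]' 
python3 - <<'E'
from h import *
go([.562,-.467,.15],-32.4); st(); s=shot('side'); cv2.imwrite('pics/s2.png',cv2.resize(s['pixels'][110:310,180:380,::-1],None,fx=2.5,fy=2.5))
E
```

```text
time: 2.48
ee_pos: [0.5235, -0.2947, 0.2851]
eef_rot: [0.96, -0.281, -0.001, -0.0]
ft_force: [-0.8, 0.0, -0.4]
width: 0.0868
grip_force: 0.0
time: 2.9
ee_pos: [0.5241, -0.295, 0.2876]
eef_rot: [0.96, -0.282, 0.001, 0.0]
ft_force: [-0.2, 0.5, 1.2]
width: 0.0616
grip_force: 0.0
time: 3.32
ee_pos: [0.5239, -0.295, 0.2871]
eef_rot: [0.959, -0.282, 0.0, 0.0]
ft_force: [-1.3, 0.6, 3.4]
width: 0.0495
grip_force: 25.0
time: 3.73
ee_pos: [0.5237, -0.2948, 0.3802]
eef_rot: [0.96, -0.282, -0.0, -0.0]
ft_force: [0.6, -0.6, -1.1]
width: 0.0494
grip_force: 25.0
shift [3.13 3.1  1.65] turn [-0.    0.   -0.05] tcp [ 0.562 -0.467  0.314]
t3.7 pt [ 0.5236 -0.2948  0.2162] box [-0.0283 -0.0441  0.2162] z [-0.  0. -1.] xyaw -32.7 F [ 0.6 -0.6 -1.1] w 0.0494 g 25.0 j [ 0.55  0.3  -0.14  1.56  0.04  1.29 -1.74]
```

View pics/s2.png

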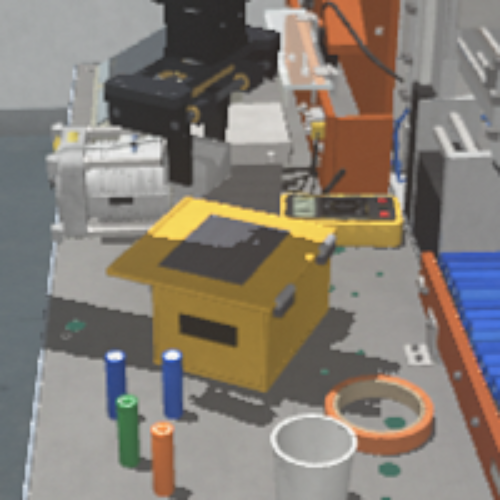

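The V block is held with 25 N at a width of 49 mm, and the lid is clear. I'll set it down at about (0.562,-0.467) and turn the gripper so its body clears the beaker and the box.

```bash

python3 -m inch '[[0.5,0.5,0,0,0,0],[0.63,0.62,0,0,0,0],[0.7,0.7,0,0,0,0],[0.7,0.7,0,0,0,0],[0.6,0.58,0,0,0,0]]' 
python3 -m inch '[[0,0,0,0,0,0.82],[0,0,0,0,0,0.82],[0,0,0,0,0,0.82],[0,0,0,0,0,0.82],[0,0,0,0,0,0.82]]' 
python3 -m inch '[[0,0,0.6,0,0,0],[0,0,0.8,0,0,0],[0,0,0.8,0,0,0],[0,0,0.8,0,0,0],[0,0,0.6,0,0,0]]' 
python3 - <<'E'
from h import *
go([.562,-.467,.0285],-60.5); st(); s=shot('side','s3.png')
E
```

```text
time: 4.2
ee_pos: [0.5617, -0.4695, 0.3788]
eef_rot: [0.959, -0.282, -0.0, 0.0]
ft_force: [0.8, -1.6, -0.9]
width: 0.0498
grip_force: 25.0
time: 4.62
ee_pos: [0.5621, -0.4669, 0.3786]
eef_rot: [0.861, -0.509, -0.0, -0.0]
ft_force: [0.7, 0.7, -1.3]
width: 0.0494
grip_force: 25.0
time: 5.03
ee_pos: [0.5616, -0.4663, 0.2318]
eef_rot: [0.862, -0.507, -0.001, -0.0]
ft_force: [-0.3, 0.8, -2.0]
width: 0.0499
grip_force: 25.0
shift [ 0.02 -0.    0.98] turn [ 0.01  0.02 -0.06] tcp [ 0.562 -0.467  0.192]
t5.0 pt [ 0.5612 -0.466   0.0678] box [ 0.0853 -0.1777  0.0678] z [-0.  0. -1.] xyaw -60.9 F [-0.3  0.8 -2. ] w 0.0499 g 25.0 j [ 0.62  0.68  0.01  1.32 -0.01  1.14 -2.  ]
```

View pics/s3.png

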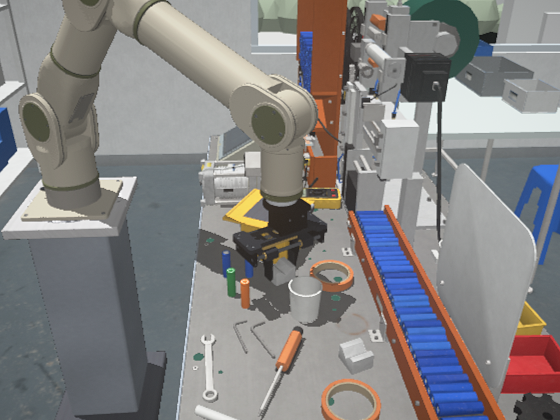

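The block is held at about (280,270), clear of the beaker and the cells. I'll lower it, release it and rise.

```bash

python3 -m inch '[[0,0,0.3,0,0,0],[0,0,0.25,0,0,0],[0,0,0.2,0,0,0],[0,0,0.13,0,0,0],[0,0,0.08,0,0,0]]' 
python3 -m inch '[[0,0,0,0,0,0],[0,0,0,0,0,0],[0,0,0,0,0,0],[0,0,0,0,0,0],[0,0,0,0,0,0]]' 0.4
python3 -m inch '[[0,0,0,0,0,0],[0,0,0,0,0,0],[0,0,-0.3,0,0,0],[0,0,-0.6,0,0,0],[0,0,-0.9,0,0,0]]' 
python3 -m inch '[[0,0,-1,0,0,0],[0,0,-1,0,0,0],[0,0,-1,0,0,0],[0,0,-0.8,0,0,0],[0,0,-0.4,0,0,0]]' -1
python3 - <<'E'
from h import *
st(); go(bx([-.20,-.03,.18]),-28,45,.182); s=shot('side','s4.png')
E
```

```text
time: 5.5
ee_pos: [0.5623, -0.467, 0.1965]
eef_rot: [0.862, -0.507, 0.0, 0.0]
ft_force: [0.1, -0.6, -1.3]
width: 0.0499
grip_force: 25.0
time: 5.92
ee_pos: [0.5623, -0.467, 0.197]
eef_rot: [0.862, -0.507, 0.001, 0.0]
ft_force: [-0.0, -0.1, 0.5]
width: 0.0605
grip_force: 0.0
time: 6.33
ee_pos: [0.5613, -0.4663, 0.2665]
eef_rot: [0.862, -0.507, -0.003, -0.0]
ft_force: [0.8, -0.3, -0.9]
width: 0.0609
grip_force: 0.0
time: 6.75
ee_pos: [0.5619, -0.4668, 0.4435]
eef_rot: [0.862, -0.507, 0.004, 0.0]
ft_force: [-0.1, -0.6, 0.6]
width: 0.0354
grip_force: 0.0
t6.8 pt [ 0.5629 -0.4676  0.2795] box [ 0.0875 -0.1783  0.2795] z [ 0.01 -0.   -1.  ] xyaw -60.9 F [-0.1 -0.6  0.6] w 0.0354 g 0.0 j [ 0.61  0.56  0.03  1.06 -0.01  1.51 -2.  ]
shift [-10.74   2.54   3.29] turn [ 1.87  6.3  -4.54] tcp [ 0.265 -0.141  0.309]
```

View pics/s4.png

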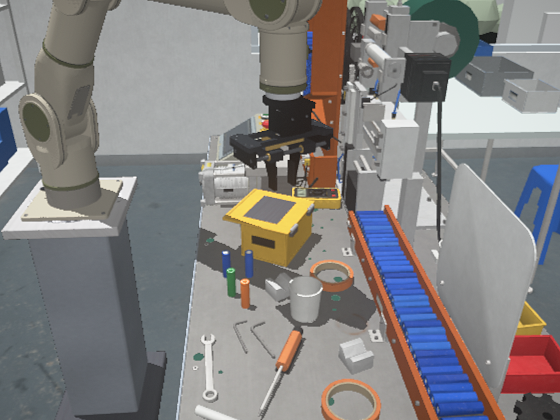

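The V block stands at about (276,290), clear of everything. Next I'll go to the front of the box and tilt the tool.

```bash
python3 - <<'E'
from h import *
go(bx([-.14,-.03,.26]),-60.9,0,.182); go(bx([-.14,-.03,.26]),-28,0,.182)
E
```

```text
shift [-6.76 -0.03  0.02] turn [-0.03 -0.08 -0.  ] tcp [ 0.432 -0.23   0.442]
shift [-6.76 -0.03  0.02] turn [-0.01 -0.08 -4.79] tcp [ 0.432 -0.23   0.442]
```

```bash

python3 -m inch '[[-0.7,0,0,0,0,0],[-0.8,0,0,0,0,0],[-0.8,0,0,0,0,0],[-0.8,0,0,0,0,0],[-0.8,0,0,0,0,0]]' -1
python3 -m inch '[[-0.8,0,0,0,0,0],[-0.8,0,0,0,0,0],[-0.8,0,0,0,0,0],[-0.4,0,0,0,0,0],[0,0,0,0,0,0]]' 
python3 -m inch '[[0,0,0,0,0,-0.96],[0,0,0,0,0,-0.96],[0,0,0,0,0,-0.96],[0,0,0,0,0,-0.96],[0,0,0,0,0,-0.96]]' 
python3 -m inch '[[-0.45,0,0,0,0.8,0],[-0.45,0,0,0,0.8,0],[-0.45,0,0,0,0.8,0],[-0.45,0,0,0,0.8,0],[0,0,0,0,0,0]]' 
python3 - <<'E'
from h import *
st(.182); go(bx([-.14,-.03,.26]),-28,45,.182)
E
```

```text
time: 7.22
ee_pos: [0.4852, -0.3292, 0.4369]
eef_rot: [0.862, -0.507, 0.0, 0.0]
ft_force: [0.9, 0.3, -0.2]
width: 0.0024
grip_force: 0.0
time: 7.63
ee_pos: [0.4308, -0.2297, 0.4377]
eef_rot: [0.863, -0.506, 0.001, -0.0]
ft_force: [1.2, -0.1, 0.7]
width: 0.0004
grip_force: 0.0
time: 8.05
ee_pos: [0.4319, -0.2333, 0.4368]
eef_rot: [0.971, -0.239, 0.0, 0.0]
ft_force: [-0.5, -0.0, -0.8]
width: 0.0004
grip_force: 0.0
time: 8.47
ee_pos: [0.3664, -0.1989, 0.4251]
eef_rot: [0.952, -0.237, 0.187, 0.047]
ft_force: [0.3, -0.4, -0.1]
width: 0.0004
grip_force: 0.0
t8.5 pt [ 0.4272 -0.2312  0.2566] box [-0.1433 -0.0333  0.2566] z [ 0.33 -0.18 -0.93] xyaw -28.0 F [ 0.3 -0.4 -0.1] w 0.0004 g 0.0 j [ 0.49 -0.28 -0.1   2.07  0.01  0.96 -1.67]
shift [-1.65 -0.08  0.31] turn [0.   3.31 0.01] tcp [ 0.318 -0.169  0.389]
```

```bash

python3 -m inch '[[-0.4,0,0.6,0,0.65,0],[-0.4,0,0.6,0,0.65,0],[-0.4,0,0.6,0,0.65,0],[-0.4,0,0.6,0,0.65,0],[-0.4,0,0.6,0,0.65,0]]' 
python3 - <<'E'
from h import *
st(.182); go(bx([-.15,-.034,.06]),-28,45,.182)
E
```

```text
time: 8.88
ee_pos: [0.3626, -0.1945, 0.2953]
eef_rot: [0.906, -0.223, 0.348, 0.086]
ft_force: [1.1, 0.5, 0.2]
width: -0.0
grip_force: 0.0
t8.9 pt [ 0.4705 -0.2512  0.1601] box [-0.0957 -0.0306  0.1601] z [ 0.59 -0.31 -0.74] xyaw -27.6 F [1.1 0.5 0.2] w -0.0 g 0.0 j [ 0.66 -0.24 -0.29  2.4   0.07  0.25 -1.76]
shift [-2.92  0.06  0.95] turn [-0.03  0.43  0.04] tcp [ 0.307 -0.168  0.189]
```

Joint 4 limits a steep pitch this close to the base. I fitted the arm's in-plane lengths, and a pitch of 32° with insertion along the finger axis is reachable and clears the lip.

```bash
python3 - <<'E'
from h import *
go(bx([-.141,-.035,.114]),-28,32,.182)
E
```

```text
shift [-0.82  0.09  0.17] turn [-0.02 -1.46  0.04] tcp [ 0.343 -0.189  0.268]
```

```bash

python3 -m inch '[[-0.17,0.02,0,0,-0.3,0],[-0.17,0.02,0.05,0,-0.3,0],[-0.17,0.02,0.05,0,-0.3,0],[-0.17,0.02,0.05,0,-0.3,0],[-0.17,0,0.05,0,-0.3,0]]' 
python3 - <<'E'
from h import *
st(.182); go(bx([-.141,-.035,.114]),-28,32,.182); go(bx([-.093,-.035,.038]),-28,32,.182)
E
```

```text
time: 9.3
ee_pos: [0.3427, -0.1888, 0.271]
eef_rot: [0.934, -0.231, 0.264, 0.066]
ft_force: [-0.1, -0.0, 0.2]
width: 0.0003
grip_force: 0.0
t9.3 pt [ 0.4269 -0.2334  0.1159] box [-0.1425 -0.0354  0.1159] z [ 0.46 -0.25 -0.85] xyaw -27.8 F [-0.1 -0.   0.2] w 0.0003 g 0.0 j [ 0.64 -0.22 -0.26  2.4   0.01  0.41 -1.69]
shift [-0.03 -0.01  0.06] turn [-0.    0.06  0.02] tcp [ 0.343 -0.189  0.268]
shift [ 0.   -0.01  2.31] turn [-0.    0.06  0.02] tcp [ 0.386 -0.211  0.192]
```

Reached. I'll insert along the axis and look.

```bash

python3 -m inch '[[0,0,0.5,0,0.06,0.02],[0,0,0.5,0,0,0],[0,0,0.5,0,0,0],[0,0,0.45,0,0,0],[0,0,0.35,0,0,0]]' 
python3 - <<'E'
from h import *
st(.182); go(bx([-.093,-.035,.038]),-28,32,.182);s=shot('side'); cv2.imwrite('pics/s5.png',cv2.resize(s['pixels'][120:290,170:370,::-1],None,fx=3,fy=3))
E
```

```text
time: 9.72
ee_pos: [0.3866, -0.212, 0.1917]
eef_rot: [0.933, -0.232, 0.268, 0.067]
ft_force: [-0.1, -0.6, -0.0]
width: 0.0001
grip_force: 0.0
t9.7 pt [ 0.472  -0.2574  0.0375] box [-0.0914 -0.0353  0.0375] z [ 0.47 -0.25 -0.85] xyaw -28.0 F [-0.1 -0.6 -0. ] w 0.0001 g 0.0 j [ 0.69  0.08 -0.32  2.35  0.48  0.18 -2.13]
shift [-0.02 -0.01 -0.03] turn [-0.   -0.01  0.  ] tcp [ 0.386 -0.211  0.192]
```

View pics/s5.png

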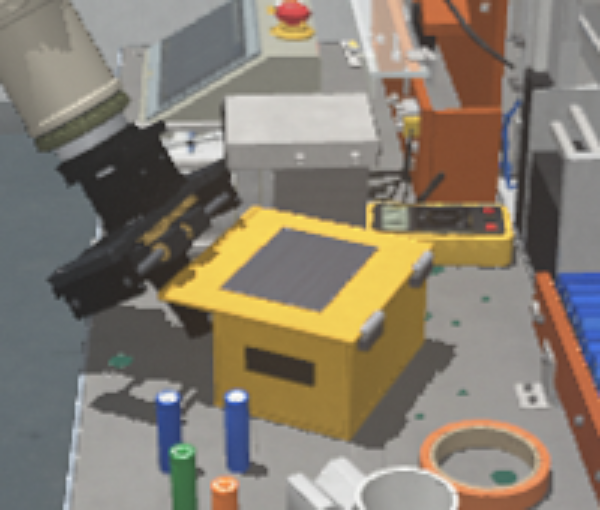

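The finger is under the lip with no contact force. I'll push the tab towards +y (tool -y).

```bash

python3 -m inch '[[0,-0.1,0,0,0,0],[0,-0.12,0,0,0,0],[0,-0.12,0,0,0,0],[0,-0.1,0,0,0,0],[0,-0.08,0,0,0,0]]' 
python3 - <<'E'
from h import *
st(.182); F=r.read_state()['ft_force']; print('Fbox',R.from_euler('z',-BY).apply(F).round(2))
E
```

```text
time: 10.18
ee_pos: [0.3955, -0.1934, 0.1932]
eef_rot: [0.932, -0.233, 0.268, 0.068]
ft_force: [-1.0, -3.1, -1.6]
width: 0.0003
grip_force: 1.5
t10.2 pt [ 0.4808 -0.2391  0.0391] box [-0.0923 -0.0151  0.0391] z [ 0.47 -0.25 -0.85] xyaw -28.0 F [-1.  -3.1 -1.6] w 0.0003 g 1.5 j [ 0.61  0.07 -0.3   2.35  0.6   0.2  -2.3 ]
Fbox [ 0.53 -3.19 -1.58]
```

```bash

python3 -m inch '[[0,-0.04,0,0,0,0],[0,-0.04,0,0,0,0],[0,-0.02,0,0,0,0],[0,0,0,0,0,0],[0,0,0,0,0,0]]' 
python3 - <<'E'
from h import *
st(.182); F=r.read_state()['ft_force']; print('Fbox',R.from_euler('z',-BY).apply(F).round(2))
E
```

```text
time: 10.6
ee_pos: [0.3969, -0.1894, 0.1929]
eef_rot: [0.932, -0.232, 0.269, 0.067]
ft_force: [-0.2, -5.0, -0.7]
width: 0.0001
grip_force: 1.8
t10.6 pt [ 0.4825 -0.2349  0.0389] box [-0.0927 -0.0105  0.0389] z [ 0.47 -0.25 -0.85] xyaw -27.9 F [-0.2 -5.  -0.7] w 0.0001 g 1.8 j [ 0.6   0.07 -0.3   2.36  0.63  0.2  -2.33]
Fbox [ 2.16 -4.57 -0.66]
```

About 4.5 N puts the catch past 0.009. I'll lift straight up about 25 mm.

```bash

python3 -m inch '[[0.07,0,-0.11,0,0,0],[0.07,0,-0.11,0,0,0],[0.07,0,-0.11,0,0,0],[0.07,0,-0.11,0,0,0],[0.07,0,-0.11,0,0,0]]' 
python3 - <<'E'
from h import *
st(.182); F=r.read_state()['ft_force']; print('Fbox',R.from_euler('z',-BY).apply(F).round(2)); s=shot('side'); cv2.imwrite('pics/s6.png',cv2.resize(s['pixels'][120:290,170:370,::-1],None,fx=3,fy=3))
E
```

```text
time: 11.02
ee_pos: [0.3958, -0.1889, 0.2179]
eef_rot: [0.933, -0.232, 0.267, 0.067]
ft_force: [-3.4, -2.7, -4.3]
width: 0.0003
grip_force: 2.8
t11.0 pt [ 0.4809 -0.2342  0.0635] box [-0.0944 -0.0107  0.0635] z [ 0.47 -0.25 -0.85] xyaw -27.9 F [-3.4 -2.7 -4.3] w 0.0003 g 2.8 j [ 0.65  0.01 -0.34  2.34  0.4   0.26 -2.11]
Fbox [-1.76 -4.02 -4.27]
```

View pics/s6.png

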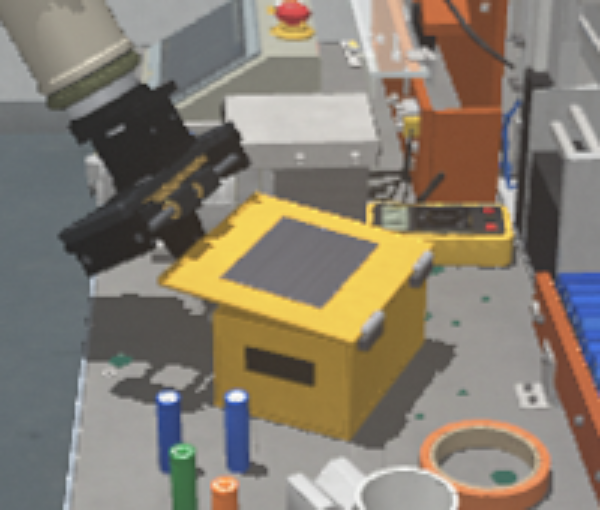

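The lid's corner has risen from (160,298) to (160,282) in the crop, so the catch is free. I'll continue up along the arc.

```bash

python3 -m inch '[[0.19,0,-0.24,0,0,0],[0.2,0,-0.23,0,0,0],[0.21,0,-0.22,0,0,0],[0.22,0,-0.21,0,0,0],[0.22,0,-0.2,0,0,0]]' 
python3 - <<'E'
from h import *
st(.182); F=r.read_state()['ft_force']; print('Fbox',R.from_euler('z',-BY).apply(F).round(2)); s=shot('side','s7.png')
def corners():
    for c in (shot('top'),shot('side')):
        pass
E
```

```text
time: 11.48
ee_pos: [0.4064, -0.1945, 0.2775]
eef_rot: [0.933, -0.232, 0.267, 0.067]
ft_force: [-2.6, -4.0, -5.3]
width: 0.0006
grip_force: 3.0
t11.5 pt [ 0.4915 -0.2397  0.1231] box [-0.0825 -0.0106  0.1231] z [ 0.47 -0.25 -0.85] xyaw -27.9 F [-2.6 -4.  -5.3] w 0.0006 g 3.0 j [ 0.65 -0.08 -0.32  2.27  0.17  0.4  -1.88]
Fbox [-0.43 -4.8  -5.27]
```

View pics/s7.png

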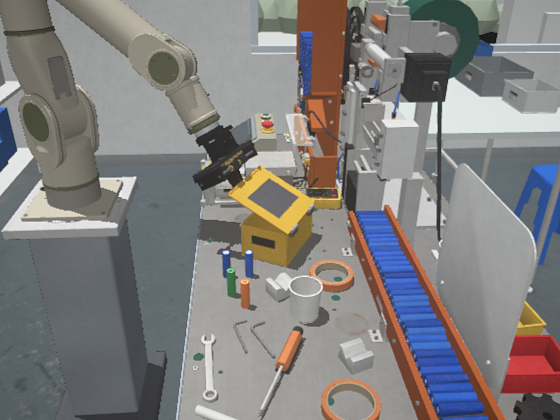

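The lid is at about 0.45 rad, with its front corner near (234,175). I'll keep going along the arc.

```bash

python3 -m inch '[[0.2,0.08,-0.1,0,0,0],[0.2,0.08,-0.1,0,0,0],[0.2,0.08,-0.09,0,0,0],[0.2,0.08,-0.09,0,0,0],[0.2,0.08,-0.08,0,0,0]]' 
python3 -m inch '[[0.25,0.08,-0.06,0,0,0],[0.25,0.08,-0.05,0,0,0],[0.25,0.08,-0.04,0,0,0],[0.25,0.08,-0.04,0,0,0],[0.25,0.08,-0.03,0,0,0]]' 
python3 - <<'E'
from h import *
st(.182); go(bx([.03,-.03,.205]),-28,32,.182); go(bx([.048,-.03,.205]),-28,32,.182)
E
```

```text
time: 11.95
ee_pos: [0.421, -0.2188, 0.3142]
eef_rot: [0.933, -0.231, 0.268, 0.066]
ft_force: [-1.8, 4.0, -2.6]
width: 0.0003
grip_force: 2.2
time: 12.37
ee_pos: [0.4474, -0.2504, 0.3486]
eef_rot: [0.933, -0.231, 0.268, 0.066]
ft_force: [-2.3, 3.6, -2.7]
width: 0.0003
grip_force: 1.9
t12.4 pt [ 0.533  -0.2954  0.1944] box [-0.0197 -0.0403  0.1944] z [ 0.47 -0.25 -0.85] xyaw -27.8 F [-2.3  3.6 -2.7] w 0.0003 g 1.9 j [ 0.66 -0.03 -0.25  2.06  0.06  0.56 -1.68]
shift [ 1.2  -0.26  0.44] turn [-0.02 -0.01  0.03] tcp [ 0.497 -0.264  0.359]
shift [ 1.58 -0.26  0.68] turn [-0.02 -0.01  0.03] tcp [ 0.512 -0.273  0.359]
```

```bash

python3 -m inch '[[0.3,0,0.1,0,0,0],[0.3,0,0.12,0,0,0],[0.35,0,0.14,0,0,0],[0.35,0,0.16,0,0,0],[0.35,0,0.16,0,0,0]]' 
python3 -m inch '[[0.15,0,0.1,0,0,0],[0.1,0,0.06,0,0,0],[0,0,0,0,0,0],[-0.3,0,-0.2,0,0,0],[-0.6,0,-0.4,0,0,0]]' 
python3 - <<'E'
from h import *
st(.182); s=shot('side','s8.png')
E
```

```text
time: 12.78
ee_pos: [0.5097, -0.2849, 0.3612]
eef_rot: [0.933, -0.232, 0.269, 0.067]
ft_force: [-4.2, 2.3, -1.2]
width: 0.0
grip_force: 2.1
time: 13.2
ee_pos: [0.4821, -0.27, 0.3621]
eef_rot: [0.932, -0.232, 0.27, 0.067]
ft_force: [-0.4, 1.2, 0.8]
width: 0.0005
grip_force: 0.0
t13.2 pt [ 0.5679 -0.3153  0.2082] box [ 0.0205 -0.0415  0.2082] z [ 0.47 -0.25 -0.85] xyaw -27.9 F [-0.4  1.2  0.8] w 0.0005 g 0.0 j [ 0.66  0.04 -0.25  1.95  0.09  0.59 -1.7 ]
```

View pics/s8.png

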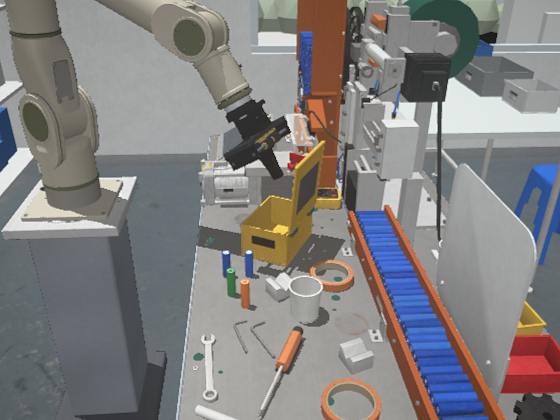

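The lid stands open just about vertical, at (310,180), with the box interior free. Both cells are still standing. I'll back off, straighten the tool and re-measure the cells.

```bash

python3 -m inch '[[-0.5,0.5,-0.2,0,0,0],[-0.5,0.8,-0.2,0,0,0],[-0.5,0.8,-0.2,0,0,0],[-0.3,0.8,0,0,0,0],[0,0.8,0,0,0,0]]' 0.05 
python3 -m inch '[[0.5,0,0,0,-0.93,0],[0.5,0,0,0,-0.93,0],[0.5,0,0,0,-0.93,0],[0.5,0,0,0,-0.93,0],[0.5,0,0,0,-0.93,0]]' 
python3 - <<'E'
from h import *
st()
t=shot('top');s=shot('side')
for n,c,roi in(('top',t,(290,225,335,275)),('side',s,(215,240,262,285))):
    h=cv2.cvtColor(c['pixels'],cv2.COLOR_RGB2HSV); m=cv2.inRange(h,(100,90,40),(130,255,255)); k=np.zeros_like(m); x0,y0,x1,y1=roi;k[y0:y1,x0:x1]=m[y0:y1,x0:x1]
    nn,l,q,ce=cv2.connectedComponentsWithStats(k)
    for i in range(1,nn):
        if q[i][4]>8: print(n,q[i].tolist(),ce[i].round(1), onz(c,*ce[i],.033).round(4))
h=cv2.cvtColor(s['pixels'],cv2.COLOR_RGB2HSV)
for A in((.4935,-.4),(.4435,-.3985)): print(np.round(proj(s,[*A,.033]),1),np.round(proj(t,[*A,.066]),1))
for A in((.4935,-.4),(.4435,-.3985)): go([*A,.15]); go([*A,.045])
E
```

```text
time: 13.67
ee_pos: [0.3439, -0.366, 0.3436]
eef_rot: [0.932, -0.232, 0.269, 0.067]
ft_force: [0.5, -0.1, 0.0]
width: 0.0262
grip_force: 0.0
time: 14.08
ee_pos: [0.4297, -0.4101, 0.3787]
eef_rot: [0.97, -0.242, 0.0, 0.001]
ft_force: [-0.3, -0.4, 0.3]
width: 0.0454
grip_force: 0.0
t14.1 pt [ 0.4298 -0.4104  0.2147] box [-0.0569 -0.1902  0.2147] z [ 0. -0. -1.] xyaw -28.0 F [-0.3 -0.4  0.3] w 0.0454 g 0.0 j [ 0.74  0.28 -0.06  1.58  0.02  1.28 -1.39]
side [222, 252, 9, 26, 153] [225.4 263.3] [ 0.4402 -0.3958  0.033 ]
side [245, 253, 8, 25, 188] [248.5 265.1] [ 0.4926 -0.4064  0.033 ]
[248.8 263.5] [310.9 242.9]
[226.8 263.9] [310.6 262. ]
shift [ 1.25 -0.93  1.54] turn [-0.01  0.01  0.03] tcp [ 0.494 -0.4    0.314]
shift [ 1.25 -0.93  4.16] turn [-0.01  0.01  0.03] tcp [ 0.494 -0.4    0.209]
shift [ 0.13 -0.38  1.54] turn [-0.01  0.01  0.03] tcp [ 0.444 -0.398  0.314]
shift [ 0.13 -0.38  4.17] turn [-0.01  0.01  0.03] tcp [ 0.444 -0.398  0.209]
```

The cells match the earlier estimate. I'll grasp cell B first.

```bash

python3 -m inch '[[0.04,-0.12,0.3,0,0,0],[0.04,-0.13,0.4,0,0,0],[0.03,-0.13,0.4,0,0,0],[0,0,0.4,0,0,0],[0,0,0.04,0,0,0]]' 
python3 -m inch '[[0,0,0.5,0,0,0],[0,0,0.6,0,0,0],[0,0,0.6,0,0,0],[0,0,0.55,0,0,0],[0,0,0.35,0,0,0]]' 
python3 -m inch '[[0,0,0,0,0,0],[0,0,0,0,0,0],[0,0,0,0,0,0],[0,0,0,0,0,0],[0,0,0,0,0,0]]' -1 25
python3 -m inch '[[0,0,0,0,0,0],[0,0,0,0,0,0],[0,0,-0.4,0,0,0],[0,0,-0.8,0,0,0],[0,0,-0.8,0,0,0]]' 
python3 -m inch '[[0,0,-0.8,0,0,0],[0,0,-0.8,0,0,0],[0,0,-0.4,0,0,0],[0,0,0,0,0,0],[0,0,0,0,0,0]]' 
python3 - <<'E'
from h import *
st(); go(bx([-.015,-.03,.20])); go(bx([-.015,-.03,.052]))
E
```

```text
time: 14.6
ee_pos: [0.4388, -0.3969, 0.3123]
eef_rot: [0.97, -0.241, 0.001, -0.0]
ft_force: [-1.1, -0.9, -0.9]
width: 0.0459
grip_force: 0.0
time: 15.02
ee_pos: [0.4393, -0.3981, 0.2101]
eef_rot: [0.97, -0.242, 0.002, 0.001]
ft_force: [-0.6, 0.2, 0.3]
width: 0.0456
grip_force: 0.0
time: 15.43
ee_pos: [0.441, -0.399, 0.2129]
eef_rot: [0.97, -0.241, 0.003, 0.001]
ft_force: [0.1, 0.2, 0.2]
width: 0.0202
grip_force: 0.1
time: 15.85
ee_pos: [0.4401, -0.3982, 0.2915]
eef_rot: [0.97, -0.241, 0.0, -0.0]
ft_force: [1.2, -0.1, 0.8]
width: 0.0175
grip_force: 25.0
time: 16.27
ee_pos: [0.4403, -0.3984, 0.3722]
eef_rot: [0.97, -0.241, 0.002, 0.001]
ft_force: [0.7, 0.0, -0.8]
width: 0.0175
grip_force: 25.0
t16.3 pt [ 0.441  -0.3989  0.2082] box [-0.0523 -0.1749  0.2082] z [ 0. -0. -1.] xyaw -27.9 F [ 0.7  0.  -0.8] w 0.0175 g 25.0 j [ 0.72  0.28 -0.07  1.59  0.02  1.26 -1.42]
shift [ 0.96 -3.62  0.21] turn [ 0.   -0.04  0.01] tcp [ 0.542 -0.289  0.364]
shift [ 0.94 -3.62  3.91] turn [ 0.   -0.04  0.01] tcp [ 0.542 -0.289  0.216]
```

```bash

python3 -m inch '[[0.15,-0.5,0,0,0,0],[0.2,-0.8,0,0,0,0],[0.2,-0.9,0,0,0,0],[0.2,-0.8,0,0,0,0],[0.2,-0.62,0,0,0,0]]' 
python3 -m inch '[[0,0,0.4,0,0,0],[0,0,0.6,0,0,0],[0,0,0.6,0,0,0],[0,0,0.6,0,0,0],[0,0,0.4,0,0,0]]' 
python3 - <<'E'
from h import *
st(); go(bx([-.015,-.03,.054]))
E
```

```text
time: 16.68
ee_pos: [0.5429, -0.2853, 0.3697]
eef_rot: [0.971, -0.24, 0.0, -0.0]
ft_force: [-0.6, 0.4, -0.0]
width: 0.0174
grip_force: 25.0
time: 17.1
ee_pos: [0.5408, -0.2878, 0.2632]
eef_rot: [0.971, -0.241, -0.001, -0.0]
ft_force: [-1.2, 1.1, -0.5]
width: 0.0173
grip_force: 25.0
t17.1 pt [ 0.5405 -0.2877  0.0992] box [-0.0167 -0.03    0.0992] z [-0.  0. -1.] xyaw -27.9 F [-1.2  1.1 -0.5] w 0.0173 g 25.0 j [ 0.53  0.42 -0.15  1.65  0.07  1.08 -1.69]
shift [0.04 0.   1.13] turn [0.   0.01 0.01] tcp [ 0.542 -0.289  0.218]
```

```bash

python3 -m inch '[[0,0,0.3,0,0,0],[0,0,0.3,0,0,0],[0,0,0.25,0,0,0],[0,0,0.15,0,0,0],[0,0,0.1,0,0,0]]' 
python3 -m inch '[[0,0,0,0,0,0],[0,0,0,0,0,0],[0,0,0,0,0,0],[0,0,0,0,0,0],[0,0,0,0,0,0]]' 0.05
python3 -m inch '[[0,0,-0.2,0,0,0],[0,0,-0.6,0,0,0],[0,0,-0.9,0,0,0],[0,0,-0.9,0,0,0],[0,0,-0.9,0,0,0]]' 
python3 - <<'E'
from h import *
st(); go([.4935,-.4005,.18]); go([.4935,-.4005,.0475])
E
```

```text
time: 17.52
ee_pos: [0.542, -0.2885, 0.2229]
eef_rot: [0.97, -0.241, 0.001, 0.0]
ft_force: [-0.5, -0.0, -0.9]
width: 0.0178
grip_force: 25.0
time: 17.93
ee_pos: [0.5423, -0.2886, 0.2242]
eef_rot: [0.97, -0.241, 0.002, 0.001]
ft_force: [0.3, 0.4, 0.0]
width: 0.0417
grip_force: 0.0
time: 18.35
ee_pos: [0.5413, -0.2881, 0.366]
eef_rot: [0.97, -0.241, 0.002, 0.0]
ft_force: [0.5, -1.4, -0.7]
width: 0.0454
grip_force: 0.0
t18.4 pt [ 0.5419 -0.2884  0.202 ] box [-0.0151 -0.0299  0.202 ] z [ 0. -0. -1.] xyaw -27.9 F [ 0.5 -1.4 -0.7] w 0.0454 g 0.0 j [ 0.53  0.33 -0.15  1.54  0.05  1.27 -1.68]
shift [0.26 3.04 0.55] turn [ 0.   -0.03  0.01] tcp [ 0.494 -0.4    0.344]
shift [0.24 3.04 3.86] turn [ 0.   -0.03  0.01] tcp [ 0.494 -0.4    0.212]
```

```bash

python3 -m inch '[[0.05,0.4,0,0,0,0],[0.05,0.7,0,0,0,0],[0.05,0.8,0,0,0,0],[0.05,0.7,0,0,0,0],[0.05,0.44,0,0,0,0]]' 
python3 -m inch '[[0,0,0.3,0,0,0],[0,0,0.6,0,0,0],[0,0,0.6,0,0,0],[0,0,0.3,0,0,0],[0,0,0,0,0,0]]' 
python3 - <<'E'
from h import *
st(); go([.4935,-.4005,.0475])
t=shot('top')
h=cv2.cvtColor(t['pixels'],cv2.COLOR_RGB2HSV); m=cv2.inRange(h,(100,90,40),(130,255,255)); k=np.zeros_like(m); k[190:280,215:340]=m[190:280,215:340]
n,l,q,ce=cv2.connectedComponentsWithStats(k)
for i in range(1,n):
    if q[i][4]>6: print(q[i].tolist(),ce[i].round(1),'box',tob(onz(t,*ce[i],.06)).round(3))
E
```

```text
time: 18.77
ee_pos: [0.4914, -0.4035, 0.3646]
eef_rot: [0.97, -0.243, 0.002, 0.001]
ft_force: [0.1, -0.7, -0.8]
width: 0.0457
grip_force: 0.0
time: 19.18
ee_pos: [0.4933, -0.3995, 0.2888]
eef_rot: [0.971, -0.241, -0.001, -0.001]
ft_force: [0.4, -0.5, 0.1]
width: 0.0458
grip_force: 0.0
t19.2 pt [ 0.4932 -0.3993  0.1248] box [-0.0061 -0.1507  0.1248] z [-0.  0. -1.] xyaw -27.9 F [ 0.4 -0.5  0.1] w 0.0458 g 0.0 j [ 0.68  0.44 -0.09  1.57  0.04  1.14 -1.48]
shift [0.02 0.02 1.93] turn [-0.01  0.01  0.02] tcp [ 0.494 -0.4    0.212]
[267, 227, 5, 3, 9] [268.8 228.1] box [-0.022 -0.035  0.06 ]
```

Cell B is standing in the box at (-0.02,-0.035). I'll grasp A.

```bash

python3 -m inch '[[0,0,0.4,0,0,0],[0,0,0.5,0,0,0],[0,0,0.5,0,0,0],[0,0,0.33,0,0,0],[0,0,0.2,0,0,0]]' 
python3 -m inch '[[0,0,0,0,0,0],[0,0,0,0,0,0],[0,0,0,0,0,0],[0,0,0,0,0,0],[0,0,0,0,0,0]]' -1 25
python3 -m inch '[[0,0,0,0,0,0],[0,0,0,0,0,0],[0,0,-0.4,0,0,0],[0,0,-0.8,0,0,0],[0,0,-0.8,0,0,0]]' 
python3 -m inch '[[0,0,-0.8,0,0,0],[0,0,-0.8,0,0,0],[0,0,-0.4,0,0,0],[0,0,0,0,0,0],[0,0,0,0,0,0]]' 
python3 - <<'E'
from h import *
st(); go(bx([-.015,.03,.2])); go(bx([-.015,.03,.054]))
E
```

```text
time: 19.65
ee_pos: [0.4942, -0.4005, 0.2141]
eef_rot: [0.971, -0.241, 0.002, 0.0]
ft_force: [0.3, 0.1, 0.6]
width: 0.0459
grip_force: 0.0
time: 20.07
ee_pos: [0.4943, -0.4009, 0.2154]
eef_rot: [0.97, -0.241, 0.002, 0.001]
ft_force: [0.1, -1.0, -0.3]
width: 0.02
grip_force: 0.0
time: 20.48
ee_pos: [0.4933, -0.4002, 0.2941]
eef_rot: [0.97, -0.241, 0.0, -0.0]
ft_force: [1.2, -1.0, -0.6]
width: 0.0178
grip_force: 24.9
time: 20.9
ee_pos: [0.4935, -0.4004, 0.3751]
eef_rot: [0.97, -0.241, 0.002, 0.001]
ft_force: [-0.7, 1.1, -1.3]
width: 0.018
grip_force: 24.9
t20.9 pt [ 0.4942 -0.4008  0.2111] box [-0.0044 -0.1516  0.2111] z [ 0. -0. -1.] xyaw -27.9 F [-0.7  1.1 -1.3] w 0.018 g 24.9 j [ 0.68  0.37 -0.09  1.47  0.03  1.3  -1.47]
shift [-0.24 -4.54  0.27] turn [ 0.   -0.04  0.01] tcp [ 0.57  -0.236  0.364]
shift [-0.26 -4.54  3.92] turn [ 0.   -0.04  0.01] tcp [ 0.57  -0.236  0.218]
```

```bash

python3 -m inch '[[-0.05,-0.7,0,0,0,0],[-0.05,-0.95,0,0,0,0],[-0.05,-1,0,0,0,0],[-0.05,-1,0,0,0,0],[-0.05,-0.89,0,0,0,0]]' 
python3 -m inch '[[0,0,0.5,0,0,0],[0,0,0.6,0,0,0],[0,0,0.6,0,0,0],[0,0,0.6,0,0,0],[0,0,0.5,0,0,0]]' 
python3 - <<'E'
from h import *
st(); go(bx([-.015,.03,.058]))
E
```

```text
time: 21.32
ee_pos: [0.5701, -0.2326, 0.3724]
eef_rot: [0.971, -0.241, 0.0, 0.0]
ft_force: [1.0, 0.7, -1.2]
width: 0.0176
grip_force: 24.9
time: 21.73
ee_pos: [0.569, -0.235, 0.2586]
eef_rot: [0.971, -0.241, -0.0, 0.0]
ft_force: [-0.4, 0.4, -0.9]
width: 0.0177
grip_force: 24.9
t21.7 pt [ 0.5688 -0.235   0.0946] box [-0.0164  0.0299  0.0946] z [-0. -0. -1.] xyaw -27.9 F [-0.4  0.4 -0.9] w 0.0177 g 24.9 j [ 0.46  0.44 -0.17  1.64  0.08  1.07 -1.8 ]
shift [ 0.03 -0.    0.91] turn [0.01 0.01 0.01] tcp [ 0.57  -0.236  0.222]
```

```bash

python3 -m inch '[[0,0,0.3,0,0,0],[0,0,0.25,0,0,0],[0,0,0.2,0,0,0],[0,0,0.12,0,0,0],[0,0,0.05,0,0,0]]' 
python3 -m inch '[[0,0,0,0,0,0],[0,0,0,0,0,0],[0,0,0,0,0,0],[0,0,0,0,0,0],[0,0,0,0,0,0]]' 0.0
python3 -m inch '[[0,0,-0.2,0,0,0],[0,0,-0.6,0,0,0],[0,0,-0.9,0,0,0],[0,0,-0.9,0,0,0],[0,0,-0.9,0,0,0]]' 
python3 -m inch '[[-0.3,0,-0.8,0,0,0],[-0.5,0,-0.8,0,0,0],[-0.8,0,-0.8,0,0,0],[-0.8,0,-0.6,0,0,0],[-0.4,0,0,0,0,0]]' -1
python3 - <<'E'
from h import *
st(.182)
t=shot('top'); s=shot('side')
a=cv2.resize(t['pixels'][150:290,180:380],(800,560))[:, :400] 
b=cv2.resize(s['pixels'][120:330,180:350],(400,494)); b=np.vstack([b,np.zeros((66,400,3),np.uint8)])
cv2.imwrite('pics/s9.png',np.hstack([a,b])[:,:,::-1])
E
```

```text
time: 22.15
ee_pos: [0.5702, -0.2355, 0.2252]
eef_rot: [0.97, -0.241, 0.002, 0.0]
ft_force: [-0.4, 0.4, -0.4]
width: 0.0173
grip_force: 24.9
time: 22.57
ee_pos: [0.5703, -0.2355, 0.2261]
eef_rot: [0.97, -0.241, 0.002, 0.001]
ft_force: [0.2, 0.1, 0.9]
width: 0.0404
grip_force: 0.0
time: 22.98
ee_pos: [0.5694, -0.2351, 0.3679]
eef_rot: [0.97, -0.241, 0.002, 0.0]
ft_force: [1.0, -0.6, 0.5]
width: 0.0438
grip_force: 0.0
time: 23.4
ee_pos: [0.4708, -0.1822, 0.4891]
eef_rot: [0.971, -0.241, 0.006, 0.001]
ft_force: [0.7, 0.6, 0.3]
width: 0.018
grip_force: 0.0
t23.4 pt [ 0.4728 -0.1831  0.3071] box [-0.1256  0.0306  0.3071] z [ 0.01 -0.   -1.  ] xyaw -27.9 F [0.7 0.6 0.3] w 0.018 g 0.0 j [ 0.47  0.04 -0.2   1.63  0.01  1.46 -1.79]
```

View pics/s9.png

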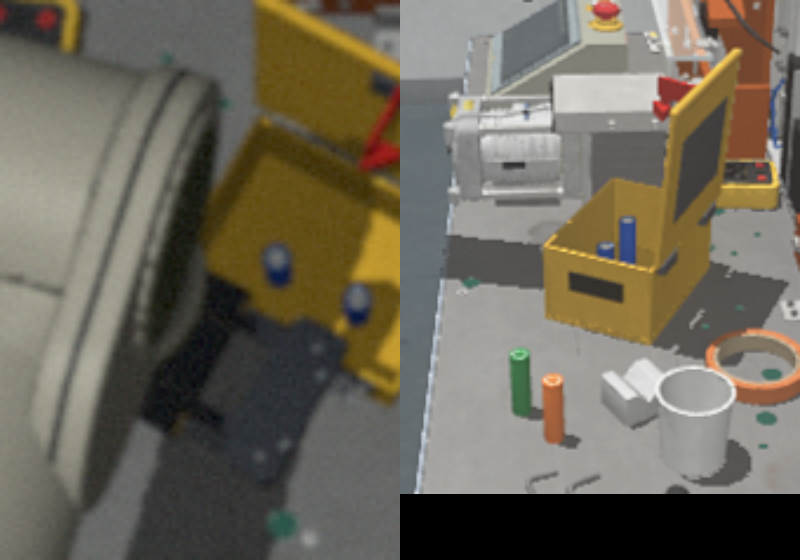

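Both cells stand inside the box, with tops at (277,262) and (357,303) in the left half of the picture. The V block, beaker and tape are undisturbed, and the lid is slightly past vertical. I'll work out the lid angle from its visible top corners.

```bash
python3 - <<'E'
from h import *
s=shot('side')
for th in (1.4,1.5,1.6,1.7,1.8,1.9):
    o=[]
    for y in(-.088,.088):
        for e in (0.002,):
            p=np.array([.064-.173*np.cos(th)+.004*np.sin(th),y,.092+.173*np.sin(th)+.004*np.cos(th)]); o.append(np.round(proj(s,bx(p)),1))
    print(th,*o)
h=cv2.cvtColor(s['pixels'],cv2.COLOR_RGB2HSV); m=cv2.inRange(h,(18,120,60),(35,255,255)); m[:,:240]=0;m[:,340:]=0;m[:135]=0;m[215:]=0
n,l,q,ce=cv2.connectedComponentsWithStats(m); i=1+np.argmax(q[1:,4]); print(cv2.approxPolyDP(cv2.convexHull(cv2.findNonZero((l==i).astype(np.uint8))),3,True)[:,0].tolist())
go(bx([.13,-.03,.36]),-28,0,.182)
E
```

```text
1.4 [278.6 164. ] [308.1 137.4]
1.5 [286.  164.7] [314.8 137.8]
1.6 [293.5 166.1] [321.6 138.9]
1.7 [301.  168.3] [328.4 140.7]
1.8 [308.5 171.2] [335.  143.2]
1.9 [315.7 174.8] [341.6 146.4]
[[323, 140], [339, 191], [339, 207], [305, 214], [251, 214]]
shift [ 6.42  1.51 -1.4 ] turn [ 0.   -0.05  0.01] tcp [ 0.67  -0.357  0.542]
```

The lid is at about 1.63 rad. I'll go over its top and come down behind it.

```bash

python3 -m inch '[[0,0,-0.4,0,0,0],[0.1,0.2,-0.4,0,0,0],[0.5,0.3,0,0,0,0],[0.6,0.3,0,0,0,0],[0.7,0.3,0,0,0,0]]' -1
python3 -m inch '[[0.8,0.3,0,0,0,0],[0.8,0.1,0,0,0,0],[0.8,0,0,0,0,0],[0.8,0,0,0,0,0],[0.8,0,0,0,0,0]]' 
python3 -m inch '[[0.15,0,0.3,0,0,0],[0,0,0.5,0,0,0],[0,0,0.5,0,0,0],[0,0,0.5,0,0,0],[0,0,0.5,0,0,0]]' 
python3 - <<'E'
from h import *
st(.182); go(bx([.115,-.03,.225]),-28,0,.182)
E
```

```text
time: 23.97
ee_pos: [0.5198, -0.2593, 0.5151]
eef_rot: [0.97, -0.241, 0.002, 0.001]
ft_force: [0.1, 1.1, 0.4]
width: 0.0005
grip_force: 0.0
time: 24.38
ee_pos: [0.6545, -0.3485, 0.5141]
eef_rot: [0.97, -0.242, 0.001, 0.001]
ft_force: [0.5, -0.5, 1.0]
width: 0.0002
grip_force: 0.0
time: 24.8
ee_pos: [0.6587, -0.3504, 0.4211]
eef_rot: [0.97, -0.241, 0.001, 0.0]
ft_force: [0.3, 0.2, -0.3]
width: 0.0012
grip_force: 0.0
t24.8 pt [ 0.659  -0.3507  0.2391] box [ 0.1175 -0.0299  0.2391] z [ 0. -0. -1.] xyaw -27.9 F [ 0.3  0.2 -0.3] w 0.0012 g 0.0 j [ 0.49  0.61 -0.12  1.03  0.07  1.5  -1.66]
shift [-0.05  0.    0.35] turn [ 0.   -0.02  0.01] tcp [ 0.657 -0.35   0.407]
```

```bash

python3 -m inch '[[-0.3,0,0.3,0,0,0],[-0.45,0,0.05,0,0,0],[-0.5,0,0.02,0,0,0],[-0.55,0,0,0,0,0],[-0.45,0,0.02,0,0,0]]' 
python3 -m inch '[[-0.25,0,0.11,0,0,0],[-0.24,0,0.13,0,0,0],[-0.24,0,0.15,0,0,0],[-0.23,0,0.16,0,0,0],[-0.22,0,0.17,0,0,0]]' 
python3 - <<'E'
from h import *
st(.182); s=shot('side','s10.png'); h=cv2.cvtColor(s['pixels'],cv2.COLOR_RGB2HSV); m=cv2.inRange(h,(18,120,60),(35,255,255)); m[:,:200]=0;m[:,340:]=0;m[:135]=0;m[270:]=0
n,l,q,ce=cv2.connectedComponentsWithStats(m); i=1+np.argmax(q[1:,4]); print(cv2.approxPolyDP(cv2.convexHull(cv2.findNonZero((l==i).astype(np.uint8))),3,True)[:,0].tolist())
for th in(.7,.8,.9,1.): print(th,*[np.round(proj(s,bx([.064-.173*np.cos(th),y,.092+.173*np.sin(th)])),1) for y in(-.088,.088)])
E
```

```text
time: 25.22
ee_pos: [0.5784, -0.3079, 0.4065]
eef_rot: [0.97, -0.241, 0.002, 0.001]
ft_force: [1.9, -1.6, 0.4]
width: 0.0009
grip_force: 1.3
time: 25.63
ee_pos: [0.5373, -0.2861, 0.378]
eef_rot: [0.97, -0.241, 0.002, 0.001]
ft_force: [2.1, -1.1, 1.6]
width: 0.0005
grip_force: 0.9
t25.6 pt [ 0.5379 -0.2864  0.196 ] box [-0.0196 -0.0301  0.196 ] z [ 0. -0. -1.] xyaw -27.9 F [ 2.1 -1.1  1.6] w 0.0005 g 0.9 j [ 0.53  0.31 -0.15  1.54  0.05  1.29 -1.68]
[[338, 189], [339, 207], [288, 263], [242, 255], [241, 175], [276, 154]]
0.7 [235.2 180.1] [267.9 153.1]
0.8 [239.7 176. ] [272.2 149.2]
0.9 [244.7 172.4] [276.9 145.7]
1.0 [250.3 169.4] [282.1 142.9]
```

The lid follows at about 0.8 rad. I'll push on down.

```bash

python3 -m inch '[[-0.2,0,0.15,0,0,0],[-0.2,0,0.16,0,0,0],[-0.18,0,0.16,0,0,0],[-0.15,0,0.17,0,0,0],[-0.15,0,0.18,0,0,0]]' 
python3 -m inch '[[-0.15,0,0.2,0,0,0],[-0.13,0,0.2,0,0,0],[-0.12,0,0.2,0,0,0],[-0.1,0,0.2,0,0,0],[-0.1,0,0.2,0,0,0]]' 
python3 - <<'E'
from h import *
st(.182); go(bx([-.092,-.03,.115]),-28,0,.182)
E
```

```text
time: 26.1
ee_pos: [0.5064, -0.2697, 0.3451]
eef_rot: [0.97, -0.241, 0.002, 0.001]
ft_force: [0.7, -0.4, 0.6]
width: 0.0003
grip_force: 0.6
time: 26.52
ee_pos: [0.485, -0.2583, 0.3048]
eef_rot: [0.97, -0.241, 0.002, 0.0]
ft_force: [0.9, -0.1, 1.6]
width: 0.0004
grip_force: 0.4
t26.5 pt [ 0.4855 -0.2586  0.1228] box [-0.0789 -0.0301  0.1228] z [ 0. -0. -1.] xyaw -27.9 F [ 0.9 -0.1  1.6] w 0.0004 g 0.4 j [ 0.54  0.25 -0.16  1.78  0.04  1.11 -1.69]
shift [-0.31 -0.    0.19] turn [ 0.   -0.03  0.01] tcp [ 0.474 -0.252  0.297]
```

```bash

python3 -m inch '[[-0.1,0,0.1,0,0,0],[-0.1,0,0.1,0,0,0],[-0.1,0,0.1,0,0,0],[0,0,0.1,0,0,0],[0,0,0.08,0,0,0]]' 
python3 -m inch '[[0,0,0.07,0,0,0],[0,0,0.06,0,0,0],[0,0,0.05,0,0,0],[0,0,0.04,0,0,0],[0,0,0.03,0,0,0]]' 
python3 - <<'E'
from h import *
st(.182)
E
```

```text
time: 26.93
ee_pos: [0.4749, -0.2529, 0.2867]
eef_rot: [0.97, -0.241, 0.002, 0.001]
ft_force: [-0.6, 0.4, -0.2]
width: 0.0001
grip_force: 0.0
time: 27.35
ee_pos: [0.4749, -0.2528, 0.2783]
eef_rot: [0.97, -0.241, 0.002, 0.001]
ft_force: [-13.5, 6.7, 36.5]
width: 0.0003
grip_force: 18.2
t27.4 pt [ 0.4754 -0.2532  0.0963] box [-0.0904 -0.03    0.0963] z [ 0. -0. -1.] xyaw -27.9 F [-13.5   6.7  36.5] w 0.0003 g 18.2 j [ 0.54  0.26 -0.16  1.84  0.05  1.05 -1.69]
```

At 36 N the tip reads z = 0.0963, which is the closed lid height of 0.096. I'll retract clear and check.

```bash

python3 -m inch '[[0,0,-0.2,0,0,0],[0,0,-0.5,0,0,0],[0,0,-0.8,0,0,0],[0,0,-0.9,0,0,0],[0,0,-0.9,0,0,0]]' 
python3 -m inch '[[-0.3,0.5,-0.6,0,0,0],[-0.3,0.8,-0.6,0,0,0],[-0.3,0.9,-0.4,0,0,0],[-0.3,0.9,0,0,0,0],[0,0.9,0,0,0,0]]' 
python3 -m inch '[[0,0.9,0,0,0,0],[0,0.9,0,0,0,0],[0,0.9,0,0,0,0],[0,0.5,0,0,0,0],[0,0,0,0,0,0]]' 
python3 - <<'E'
from h import *
st(.182); s=shot('side'); t=shot('top')
def hull(p,roi):
    h=cv2.cvtColor(p,cv2.COLOR_RGB2HSV); m=cv2.inRange(h,(18,120,60),(35,255,255)); k=np.zeros_like(m); x0,y0,x1,y1=roi;k[y0:y1,x0:x1]=m[y0:y1,x0:x1]
    n,l,q,ce=cv2.connectedComponentsWithStats(k); i=1+np.argmax(q[1:,4]); return cv2.approxPolyDP(cv2.convexHull(cv2.findNonZero((l==i).astype(np.uint8))),3,True)[:,0].tolist()
S0=cv2.imread('pics/side0.png')[:,:,::-1].copy();T0=cv2.imread('pics/top0.png')[:,:,::-1].copy()
for a,b,roi in((S0,s['pixels'],(215,185,325,270)),(T0,t['pixels'],(205,170,310,270))): print(hull(a,roi));print(hull(b,roi))
for th in(0,.02,.05): print(th,*[np.round(proj(s,bx([.064-.173*np.cos(th),y,.092+.173*np.sin(th)])),1) for y in(-.088,.088)])
d=cv2.resize(s['pixels'][120:330,170:370],(570,598)); cv2.imwrite('pics/s11.png',d[:,:,::-1])
E
```

```text
time: 27.77
ee_pos: [0.4741, -0.2525, 0.4093]
eef_rot: [0.97, -0.241, 0.001, 0.0]
ft_force: [1.0, -0.1, 0.8]
width: 0.0006
grip_force: 0.0
time: 28.18
ee_pos: [0.3547, -0.3721, 0.4737]
eef_rot: [0.97, -0.241, 0.003, 0.001]
ft_force: [0.8, -0.2, -0.1]
width: 0.0004
grip_force: 0.0
time: 28.6
ee_pos: [0.2934, -0.4882, 0.4712]
eef_rot: [0.97, -0.245, 0.001, 0.001]
ft_force: [1.2, -0.3, 0.5]
width: 0.0007
grip_force: 0.0
t28.6 pt [ 0.2935 -0.4886  0.2892] box [-0.1405 -0.3233  0.2892] z [ 0. -0. -1.] xyaw -28.3 F [ 1.2 -0.3  0.5] w 0.0007 g 0.0 j [ 0.86  0.18  0.1   1.51 -0.02  1.45 -1.1 ]
[[324, 198], [324, 207], [310, 234], [286, 266], [243, 255], [223, 219], [254, 189], [294, 188]]
[[324, 198], [324, 207], [310, 234], [285, 265], [241, 254], [223, 219], [254, 189], [294, 188]]
[[302, 207], [271, 264], [212, 233], [244, 176]]
[[302, 207], [271, 264], [212, 233], [244, 176]]
0 [221.6 219.1] [254.1 189.3]
0.02 [221.5 217.9] [254.1 188.2]
0.05 [221.5 216. ] [254.2 186.4]
```

View pics/s11.png

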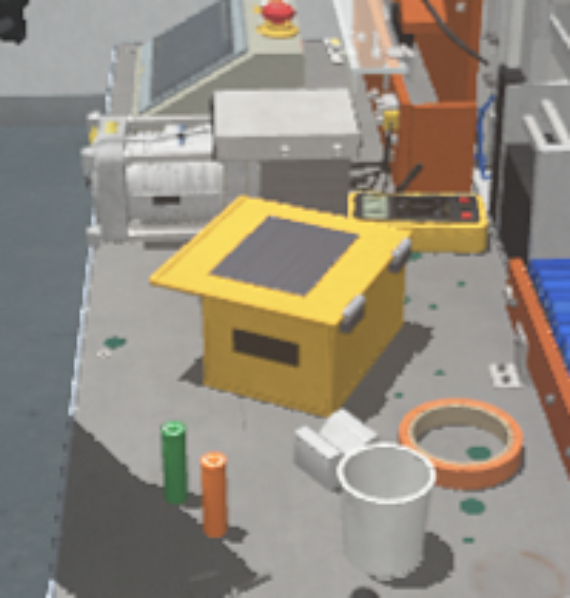

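The lid outline is pixel-identical to the original closed one, and the V block (335,445), beaker, tape and multimeter are in place. The robot is clear, so I'll hand in.

```bash
python3 -c "
from bench import job
print(job.close_job())"
```

```text
the job is handed in; nothing more can be done
None
```

I put both suspect blue cells in the quarantine box and pressed the lid shut, set the V block down on the worktop beside it, left the other items where they were, and handed the job in at about 29 s; the catch is out of view, so its being home rests on the lid reaching its closed height under 36 N.

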